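# Open the touch-latch stock cupboard

## Task

Open the wider of the two grey steel cupboards on the bench: press its door by the free edge so that the touch catch lets go, take the finger away and let the spring push the door ajar by itself, then push the door on from behind with a finger until it stands wide open, about square to the cupboard, and leave it there. Nothing needs gripping: keep the narrower cupboard shut and leave the carton, the tin and the white junction box where they stand.

Things in the scene. Friction and masses are not known exactly. Their poses are not given: they have to be found in the camera images.
- wide_cupboard: The cupboard to open: grey steel box, 150 deep (x) by 220 wide (y) by 210 mm high, screwed to the bench. Origin: centre of its underside; x points from its front (door side) to its back, y to its left edge seen from the robot, z up. Its shell's front edge is at x = -75 mm; the shut door's back face stands 7 mm in front of that. Flat roof, nothing on it.
- wide_cupboard_door (a joint): Angle of its door, rad: 0 shut, positive as the free edge swings out towards the robot, 1.57 square to the cupboard, 1.75 at most. Upright panel 14 mm thick, 220 mm wide, as high as the cupboard, hinged on the left (+y) edge (steel barrels), free edge at the right (-y). Once ajar it swings with light friction (about 0.3 N at the edge) and stays where left. It cannot be pulled open from shut.
- wide_cupboard_press (a point): Place to press: on the door's front (outer) face, 30 mm from its free edge, 30 mm below its top; moves with the door; its x axis points into the door. Pushed in here 6 mm to a firm stop (-0.032 rad) the catch lets go for good; it takes 3 to 5 N, though a brisk first touch may jolt to 12 N. Then withdraw the finger 120 mm or more: a spring pushes the door ajar, to about 0.45 rad within 1.5 s.
- wide_cupboard_hinge (a point): Vertical hinge axis of that door, at the cupboard's top (210 mm up), in the plane of the door's back face: 82 mm in front of the cupboard's centre, 110 mm to its left. From it the shut door runs along the cupboard's -y. Fixed to the cupboard.
- narrow_cupboard: Bystander cupboard of the same make: 130 deep by 140 wide by 180 mm high, screwed down, same origin and axes. To be left shut.
- narrow_cupboard_door (a joint): Angle of the narrow cupboard's door in rad, 0 shut, positive open. It has the same touch catch: do not press it.
- wire_carton: Loose cardboard carton 150 x 90 x 50 mm lying flat, origin at the centre of its underside. Leave alone.
- paint_tin: Loose round tin, 80 mm diameter, 90 mm high, origin at the centre of its underside. Leave alone.
- junction_box: Loose white square junction box, 55 x 55 x 38 mm, standing on the bench in front of the narrow cupboard; origin at the centre of its underside. Leave alone.

How it is judged:
On the way, in this order (a step that is already met when the one before it is completed fails the run):
1. the wide door stands sprung ajar (0.3 to 0.9 rad), the robot not touching that cupboard (value of joint wide_cupboard_door between 0.3 and 0.9 rad and contact force between each of the arm, the fingers and wide_cupboard below 0.3 N), for 0.2 s.
2. the door has been pushed wide open (over 1.3 rad) (value of joint wide_cupboard_door above 1.3 rad), for 0.1 s.
At the end, for the whole second after the job is handed in: The wide cupboard's door rests open at more than 1.3 rad (75 degrees), the narrow cupboard is shut (under 0.06 rad), and the carton, tin and junction box are within 20 mm of where they began (value of joint wide_cupboard_door above 1.3 rad and velocity of joint wide_cupboard_door between -0.05 and 0.05 rad/s and value of joint narrow_cupboard_door below 0.06 rad and distance of each of wire_carton, paint_tin, junction_box from where it was at the start of the episode below 0.02 m); the robot touches nothing.
It fails at once if the narrow cupboard's door was released or opened (value of joint narrow_cupboard_door above 0.06 rad).
It fails at once if the carton was lifted, carried or pushed more than 20 mm (distance of wire_carton from where it was at the start of the episode above 0.02 m).
It fails at once if the tin was lifted, carried or pushed more than 20 mm (distance of paint_tin from where it was at the start of the episode above 0.02 m).
It fails at once if the junction box was lifted, carried or pushed more than 20 mm (distance of junction_box from where it was at the start of the episode above 0.02 m).
It also fails if it takes over 58 s, if anything falls off the work surface, if the arm or the gripper's body presses on something with over 40 N, if the wrist force passes 120 N, or if a joint passes its speed limit or range.

## Robot

A 6-joint arm with a two-finger parallel gripper is mounted at the origin on the work surface. World frame = base frame: x ahead of the robot, y to its left, z up, the work surface at z = 0. Lengths are in m, angles in rad, forces in N, time in s.
With the tool pointing down it reaches from about 0.375 to 0.9 m from the base axis. Payload 3.1 kg.
Tool frame: the origin (TCP) lies at the very end of the fingers, on their centre line; the grasp point (between the pads) lies robot.grip_point_offset behind it (robot.grip_point_offset is the distance from the TCP to the grasp point, in m); z points along the fingers, y is the line along which they close (so a half turn about z gives the same grasp; the last joint's range is limited). The gripper opens to 85 mm and grips with 20 to 120 N. Pads are 22 mm wide; open, the fingers measure 114 mm over their backs; the gripper's body (76 mm by 85 mm) begins 54 mm behind the grasp point. The pads swing forward as they close: fully open they stand 13 mm farther back than shut.
Start: joints at [-1.518, 0.527, 1.433, -0, 1.181, -0.178], TCP at [0.144, -0.608, 0.231] pointing down, gripper open.
Joint ranges: [-3.08, 3.08], [-0.75, 2.2], [0.22, 2.44], [-1.43, 4.57], [0, 2.65], [-2.85, 2.85]. Speed limits (rad/s): [2.79, 2.79, 3.14, 3.14, 3.14, 3.14].

## Interface

Orientations are given as a unit quaternion [x, y, z, w].
In Python, from station import robot gives the robot as it stands.
- The arm moves only by the tool drive_tool, never from a script. Its argument "steps" is a list of rows, each a list of 5 numbers: the shift along the tool's x, y, z in m, then the turn about the tool's z in degrees, then the opening, from -1 (shut) to 1 (fully open). A call has 1 to 10 rows; each row is the pose to reach, as a shift and turn from the pose commanded when the call began, along the tool's axes at that moment; what a row does not reach only later rows make up. A row lasts 1/12 s, in which the tool goes at most 41.7 mm and 7.16 degrees, less where a joint would pass 70% of its speed; a pose out of reach is approached as far as the arm can. A call with a gripper value outside its range is refused whole. The fingers move at their own pace and stop on an object; "squeeze" is the grip in N (left out, the last holds). Time passes only in rows, so rows that repeat a pose let the fingers close. It gives the time, the measured TCP pose, the force, the opening and the grip force at its end, in the units of the state.
- robot.read_state(): the state, without advancing time (a new reading comes with each control period).
- robot.camera(name): name is "scene" or "top"; returns a dict with "color" (400x640x3 uint8, red, green, blue), "camera_matrix" (3x3 intrinsics, pixels), "world_to_cam" (4x4, takes a point from world to camera coordinates). Camera axes: x right, y up, looking along -z (the intrinsics and any distortion apply to the point x, -y, -z); pixel columns grow to the right and rows downward; lengths in m; the calibration is good to about 2 mm. A picture is of the moment at which its call begins. There is no depth.
- robot.hand_in(): hands the job in; it is judged then, once.
Trained networks look in a picture, given as the dict that the camera call returned (one of the last four; its "shot" number tells which), for a name from the list of things; names that differ only in an ending like _2 or _b are one class to them, and where a whole thing is asked for, a point or a joint stands for the part that bears it (a point fixed in the world has none). Each returns a list of dicts, best first, with "confidence" (0 to 1); they miss things now and then, are a little off and sometimes report something else, mostly with a low value. They report only what shows in the picture. A call takes as long as a camera call.
- robot.search_frame(picture, query): "bbox" ([left, top, width, height] in pixels, round what is visible of it).
- robot.tip_of(picture, query): "position" ([column, row] in pixels: a listed point, or the origin of a listed thing).
The state is a dict: "time_s": time; "joints": joint angles; "joint_velocities": joint speeds; "tau": joint torques, N m; "tool_pos": TCP position; "orientation": TCP orientation; "wrist_force": force on the tool from outside, world axes, zero at the start; "wrist_torque": the same for the moment, N m; "finger_gap": finger opening in m; "gripper_force": force on a finger pad.
Only numpy, scipy, OpenCV 4.12 (cv2) and the standard library are available. Lean on these libraries where they do the work, as an engineer would, in place of code of your own. Each camera call takes 0.05 s, during which the arm holds its last target. There are 200 camera calls.

## Working session

There is one attempt and no reset: what is moved stays moved. The work goes in short steps, Python scripts to look and compute and a tool call to move; the robot and the scene stay as the last step left them, time stands still between calls to the robot, and variables do not carry over. Pictures are saved under pics/ and viewed, at most 10 in all, crops included, and the job is handed in when it is done.

Besides the shell and the picture viewer there is one more tool, called after "Request:" as name(argument=value, ...) on one line, values as JSON. drive_tool: Moves the arm, as the interface text tells. Its arguments: {"type":"object","properties":{"steps":{"type":"array"},"squeeze":{"type":"number"}},"required":["steps"]}

```bash
mkdir -p pics
cat > h.py <<'E'
from station import robot
import numpy as np, cv2
def shot(n,f=None):
    p=robot.camera(n)
    if f: cv2.imwrite('pics/'+f,p['color'][:,:,::-1])
    return p
def P(p):
    D=np.diag([1,-1,-1.]); W=np.array(p['world_to_cam'])
    return np.array(p['camera_matrix'])@D@W[:3]
def proj(p,X):
    q=P(p)@np.append(X,1); return q[:2]/q[2]
def tri(ps,uv):
    A=[]
    for p,(u,v) in zip(ps,uv):
        M=P(p); A+= [u*M[2]-M[0], v*M[2]-M[1]]
    A=np.array(A); return np.linalg.lstsq(A[:,:3],-A[:,3],rcond=None)[0]
E
python3 - <<'E'
from h import *
a=shot('scene','s1.png');b=shot('top','t1.png')
for q in ['wide_cupboard','wide_cupboard_press','wide_cupboard_hinge','narrow_cupboard','wire_carton','paint_tin','junction_box']:
    A=robot.tip_of(a,q);B=robot.tip_of(b,q)
    for n,L in (('s',A),('t',B)): print(q,n,[(np.round(d['position']),round(d['confidence'],2)) for d in L[:3]])
    if A and B: X=tri([a,b],[A[0]['position'],B[0]['position']]); print(np.round(X,3), proj(a,X)-A[0]['position'])
s=robot.read_state();print(s['tool_pos'],s['orientation'],s['time_s'],robot.grip_point_offset)
E
```

```text
wide_cupboard s [(array([322., 178.]), 0.75)]
wide_cupboard t [(array([359., 171.]), 0.73)]
[ 0.696 -0.142  0.029] [2.40222142 0.06858412]
wide_cupboard_press s [(array([362., 157.]), 0.87)]
wide_cupboard_press t [(array([393., 183.]), 0.62)]
[ 0.625 -0.245  0.18 ] [-0.05285819  0.00016559]
wide_cupboard_hinge s [(array([310., 175.]), 0.55)]
wide_cupboard_hinge t [(array([332., 182.]), 0.64)]
[ 0.624 -0.048  0.217] [0.75914713 0.0620205 ]
narrow_cupboard s [(array([251., 214.]), 0.94)]
narrow_cupboard t [(array([273., 172.]), 0.6)]
[0.691 0.153 0.021] [1.21771488 0.20946849]
wire_carton s [(array([422., 163.]), 0.85)]
wire_carton t [(array([457., 204.]), 0.8)]
[ 0.576 -0.489  0.036] [ 0.31179766 -0.03936378]
paint_tin s [(array([187., 314.]), 0.9)]
paint_tin t [(array([176., 234.]), 0.74)]
[ 0.472  0.496 -0.014] [0.67182515 0.16899566]
junction_box s [(array([281., 247.]), 0.74)]
junction_box t [(array([279., 216.]), 0.55)]
[0.53  0.124 0.018] [-0.7112927  -0.10151297]
[ 0.14358333 -0.60826087  0.23136688] [ 9.93289936e-01  1.15650771e-01 -1.46459304e-05  4.07388752e-05] 0.8 0.0187
```

```bash
python3 -c "
import cv2,numpy as np
a=cv2.imread('pics/s1.png');b=cv2.imread('pics/t1.png');cv2.imwrite('pics/both.png',cv2.resize(np.vstack([a,b]),None,fx=.75,fy=.75))"
```

```text
(no output)
```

View pics/both.png

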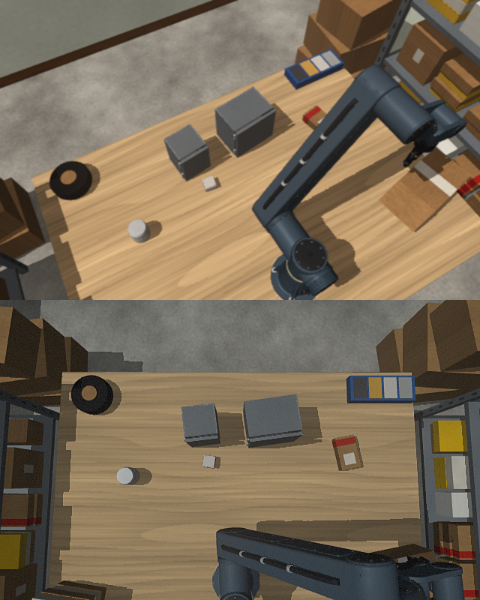

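The picture shows the wide cupboard right of the narrow one (top view about (360,160) in full pixels). The junction box is in front of the narrow one, the carton to the right and the tin on the left. I'll zoom in to get the yaw.

Run:
```python
import cv2,numpy as np
a=cv2.imread('pics/s1.png')[105:215,275:385];b=cv2.imread('pics/t1.png')[115:205,315:415]
a=cv2.resize(a,(400,400),interpolation=2);b=cv2.resize(b,(400,360),interpolation=2)
c=np.zeros((400,800,3),np.uint8);c[:,:400]=a;c[:360,400:]=b;cv2.imwrite('pics/z.png',c)
```

```text
(no output)
```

View pics/z.png

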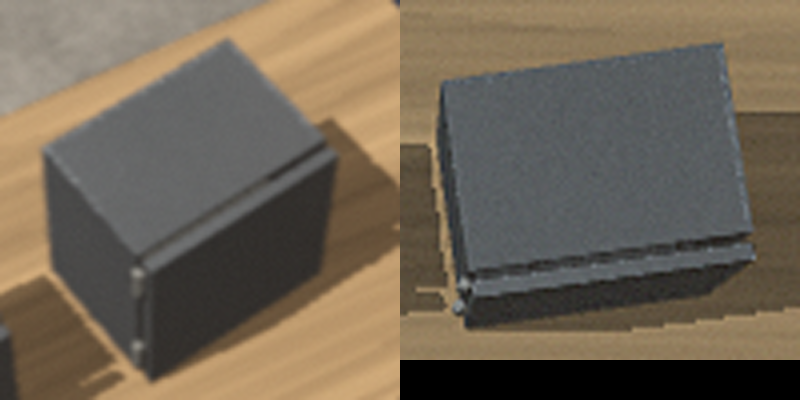

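The zoom gives clear roof corners and the door's front top edge in both views, so I'll fit the pose to those.

```bash
cat > fit.py <<'E'
from h import *
from scipy.optimize import least_squares
a=shot('scene');b=shot('top')
L=np.array([[.075,.11],[.075,-.11],[-.075,-.11],[-.075,.11],[-.096,.11],[-.096,-.11]])
sa=np.array([[45,150],[228,40],[322,140],[133,255],[150,268],[337,153]])/3.636+[275,105]
sb=np.array([[42,82],[322,43],[350,233],[62,272],[70,293],[355,257]])/4+[315,115]
def W(q):
    c,s=np.cos(q[2]),np.sin(q[2]); xy=L@np.array([[c,s],[-s,c]])+q[:2]
    return np.c_[xy,np.full(6,q[3])]
f=lambda q:np.r_[[proj(a,X) for X in W(q)]-sa,[proj(b,X) for X in W(q)]-sb].ravel()
r=least_squares(f,[.7,-.15,0,.21],loss='soft_l1');q=r.x
print('pose',np.round(q,4)); print(np.round(f(q).reshape(-1,2),1).tolist())
c,s=np.cos(q[2]),np.sin(q[2]);R=np.array([[c,-s],[s,c]])
for n,l in dict(press=[-.096,-.08],hinge=[-.082,.11],free=[-.096,-.11]).items(): print(n,np.round(R@l+q[:2],4))
E
python3 fit.py
```

```text
pose [ 0.7121 -0.1498  0.1328  0.2097]
[[-1.5, -0.5], [-0.2, -0.4], [0.9, 0.0], [0.4, 0.6], [-0.5, 1.4], [0.7, 0.5], [-0.7, -0.9], [-0.1, -0.4], [0.3, -0.3], [0.9, -0.7], [-0.2, 0.8], [0.1, 0.4]]
press [ 0.6275 -0.2418]
hinge [ 0.6163 -0.0516]
free [ 0.6315 -0.2715]
```

Request:
drive_tool(steps=[[0.01,-0.005,0,0.5,-1],[0.03,-0.015,0,1,-1],[0.06,-0.03,0,2,-1],[0.09,-0.045,0,3,-1],[0.12,-0.06,0,4,-1],[0.15,-0.075,0,5,-1],[0.18,-0.09,0,5.7,-1],[0.21,-0.105,0,5.7,-1],[0.23,-0.12,0,5.7,-1],[0.24,-0.125,0,5.7,-1]])

```text
time_s: 1.73
tool_pos: [0.3504, -0.4275, 0.2313]
orientation: [0.998, 0.068, 0.0, -0.001]
wrist_force: [-0.2, -0.6, 0.2]
finger_gap: 0.0
gripper_force: 0.0
```

```bash
cat >> h.py <<'E'
q=np.array([.7121,-.1498,.1328])
def cup():
    s=robot.read_state();c,n=np.cos(q[2]),np.sin(q[2]);d=np.array(s['tool_pos'])[:2]-q[:2]
    from scipy.spatial.transform import Rotation as Ro
    t=Ro.from_quat(s['orientation']).as_matrix()[:,0]
    F=s['wrist_force']
    print('cup',round(c*d[0]+n*d[1],4),round(-n*d[0]+c*d[1],4),'z',round(s['tool_pos'][2],4),'yaw-q',round(np.arctan2(t[1],t[0])-q[2],4),'Fx_c',round(c*F[0]+n*F[1],2),'t',s['time_s'],'gap',s['finger_gap'])
E
python3 -c "
from h import *
cup()"
```

```text
cup -0.3953 -0.2274 z 0.2313 yaw-q 0.0025 Fx_c -0.27 t 1.7333 gap 4.901647447155252e-05
```

Request:
drive_tool(steps=[[0.02,-0.012,0.005,0,-1],[0.045,-0.03,0.015,0,-1],[0.075,-0.045,0.025,0,-1],[0.105,-0.06,0.035,0,-1],[0.135,-0.08,0.045,0,-1],[0.165,-0.1,0.055,0,-1],[0.195,-0.12,0.06,0,-1],[0.215,-0.135,0.066,0,-1],[0.225,-0.145,0.066,0,-1],[0.23,-0.147,0.066,0,-1]])

```text
time_s: 2.57
tool_pos: [0.5576, -0.2534, 0.1649]
orientation: [0.998, 0.067, -0.001, -0.001]
wrist_force: [-0.8, -0.2, -0.1]
finger_gap: 0.0003
gripper_force: 0.0
```

```bash
python3 -c "
from h import *
cup();a=shot('scene')['color'][90:220,260:400];b=shot('top')['color'][100:230,300:440]
cv2.imwrite('pics/z2.png',cv2.resize(np.hstack([a,b]),None,fx=2.8,fy=2.8)[:,:,::-1])"
```

```text
cup -0.1668 -0.0822 z 0.1649 yaw-q 0.002 Fx_c -0.86 t 2.5667 gap 0.000303981941901722
```

View pics/z2.png

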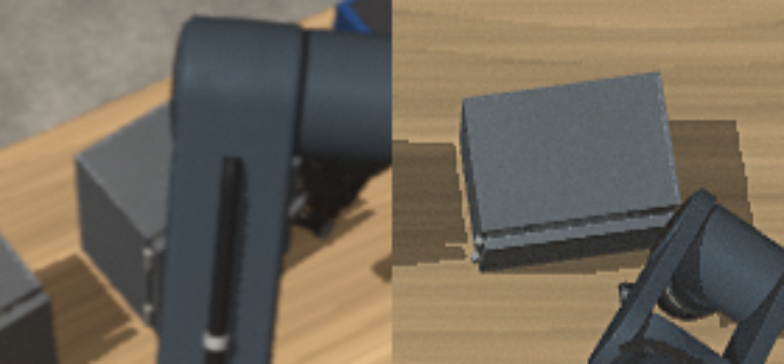

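The arm hides the cupboard in the scene view. The top view shows the gripper just in front of the door's free end, so I'll advance slowly.

Request:
drive_tool(steps=[[0.01,0,0,0,-1],[0.02,0,0,0,-1],[0.03,0,0,0,-1],[0.036,0,0,0,-1],[0.039,0,0,0,-1],[0.042,0,0,0,-1],[0.045,0,0,0,-1],[0.048,0,0,0,-1],[0.051,0,0,0,-1],[0.053,0,0,0,-1]])

```text
time_s: 3.5
tool_pos: [0.6098, -0.2484, 0.1653]
orientation: [0.998, 0.066, 0.0, -0.0]
wrist_force: [0.1, 0.5, -0.5]
finger_gap: 0.0002
gripper_force: 0.0
```

```bash
python3 -c "
from h import *
cup()"
```

```text
cup -0.1144 -0.0842 z 0.1653 yaw-q -0.0005 Fx_c 0.12 t 3.5 gap 0.00017036702331824343
```

Request:
drive_tool(steps=[[0.002,0,0,0,-1],[0.004,0,0,0,-1],[0.006,0,0,0,-1],[0.008,0,0,0,-1],[0.008,0,0,0,-1]])

```text
time_s: 3.92
tool_pos: [0.6175, -0.2473, 0.1652]
orientation: [0.998, 0.066, -0.0, -0.0]
wrist_force: [-0.5, -0.9, -0.2]
finger_gap: 0.0002
gripper_force: 0.0
```

Request:
drive_tool(steps=[[0.001,0,0,0,-1],[0.002,0,0,0,-1],[0.003,0,0,0,-1],[0.003,0,0,0,-1]])

```text
time_s: 4.25
tool_pos: [0.6188, -0.2472, 0.1651]
orientation: [0.998, 0.066, -0.002, -0.0]
wrist_force: [-4.7, -0.7, 1.3]
finger_gap: 0.0001
gripper_force: 0.0
```

Request:
drive_tool(steps=[[0.001,0,0,0,-1],[0.002,0,0,0,-1],[0.003,0,0,0,-1],[0.004,0,0,0,-1],[0.004,0,0,0,-1]])

```text
time_s: 4.67
tool_pos: [0.6231, -0.2468, 0.1652]
orientation: [0.998, 0.066, -0.002, -0.0]
wrist_force: [-5.1, -2.0, 2.1]
finger_gap: -0.0001
gripper_force: 0.0
```

Request:
drive_tool(steps=[[0.001,0,0,0,-1],[0.002,0,0,0,-1],[0.002,0,0,0,-1]])

```text
time_s: 4.92
tool_pos: [0.6232, -0.2467, 0.1651]
orientation: [0.998, 0.066, -0.004, -0.0]
wrist_force: [-9.1, -2.6, 3.5]
finger_gap: -0.0001
gripper_force: 0.0
```

Request:
drive_tool(steps=[[0.002,0,0,0,-1],[0.002,0,0,0,-1],[-0.02,0,0,0,-1],[-0.055,0,0,0,-1],[-0.09,0,0,0,-1],[-0.125,0,0,0,-1],[-0.15,0,0,0,-1],[-0.165,0,0,0,-1],[-0.17,0,0,0,-1],[-0.17,0,0,0,-1]])

```text
time_s: 5.75
tool_pos: [0.4577, -0.2689, 0.1656]
orientation: [0.998, 0.065, 0.001, 0.0]
wrist_force: [0.6, -0.8, 1.1]
finger_gap: -0.0001
gripper_force: 0.0
```

Request:
drive_tool(steps=[[0,0.02,0,0,-1],[0,0.05,0,0,-1],[0,0.08,0,0,-1],[0,0.11,0,0,-1],[0,0.13,0,0,-1],[0,0.14,0,0,-1],[0,0.14,0,0,-1],[0,0.14,0,0,-1],[0,0.14,0,0,-1],[0,0.14,0,0,-1]])

```text
time_s: 6.58
tool_pos: [0.4765, -0.4055, 0.1652]
orientation: [0.998, 0.067, -0.0, -0.001]
wrist_force: [0.4, -0.2, 0.2]
finger_gap: -0.0001
gripper_force: 0.0
```

```bash
python3 -c "
from h import *
cup();a=shot('scene')['color'][90:220,260:400];b=shot('top')['color'][100:230,300:440]
cv2.imwrite('pics/z3.png',cv2.resize(np.hstack([a,b]),None,fx=2.8,fy=2.8)[:,:,::-1])"
```

```text
cup -0.2674 -0.2222 z 0.1652 yaw-q 0.0009 Fx_c 0.35 t 6.5833 gap -8.324794569275038e-05
```

View pics/z3.png

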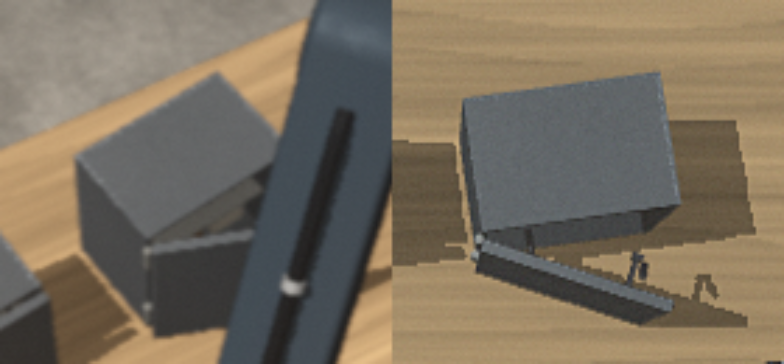

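The door is ajar at about 0.46 rad. A small dark thing shows behind it near crop (638,268), so I'll look closer before entering.

```bash
python3 -c "
from h import *
a=shot('scene')['color'][130:220,300:390];b=shot('top')['color'][160:230,325:425]
a=cv2.resize(a,(400,400),interpolation=2);b=cv2.resize(b,(400,280),interpolation=2);c=np.zeros((400,800,3),np.uint8);c[:,:400]=a;c[:280,400:]=b
cv2.imwrite('pics/z4.png',cv2.convertScaleAbs(c[:,:,::-1],alpha=1.8))
p=shot('top')
print(robot.search_frame(p,'wide_cupboard_door')[:2], proj(p,robot.read_state()['tool_pos']))
# top pixel (385,196) on z=.0,.1,.2
M=P(p)
u,v=300+(638-392)/2.8,100+268/2.8
for z in (0,.1,.2):
  A=np.array([u*M[2]-M[0],v*M[2]-M[1]]);X=np.linalg.solve(A[:,:2],-A[:,3]-A[:,2]*z);c,s=np.cos(q[2]),np.sin(q[2]);d=X-q[:2];print(z,X,c*d[0]+s*d[1],-s*d[0]+c*d[1])
"
```

```text
[{'bbox': [328.9, 184.7, 70.8, 29.1], 'confidence': 0.93}] [445.45710603 231.180051  ]
0 [ 0.60698441 -0.25808676] -0.11852830017055331 -0.09341494255614399
0.1 [ 0.59518517 -0.24085178] -0.12794156458632175 -0.07476937758958715
0.2 [ 0.58338593 -0.2236168 ] -0.13735482900208995 -0.056123812623030435
```

View pics/z4.png

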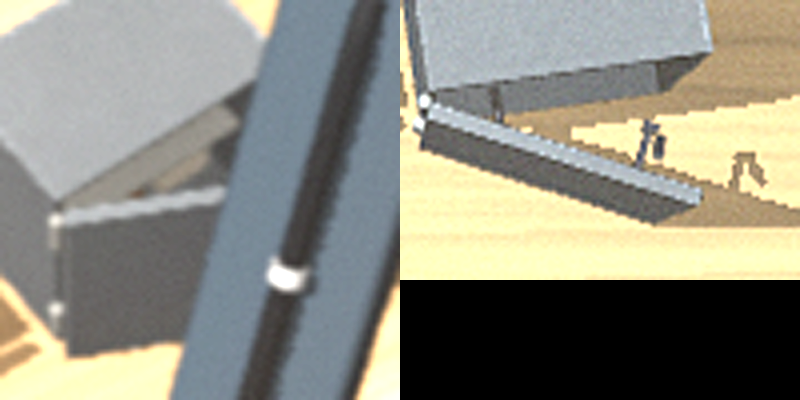

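A catch striker sticks about 30 mm out of the door's back near r ≈ 0.18 m. I'll come in from above on the hinge side of it, at r ≈ 0.14 m.

Request:
drive_tool(steps=[[0,0,-0.015,0,-1],[0,0,-0.04,0,-1],[0,0,-0.065,0,-1],[0,0,-0.075,0,-1],[0,0,-0.075,0,-1],[0.015,-0.02,-0.075,0,-1],[0.035,-0.045,-0.075,0,-1],[0.055,-0.07,-0.075,0,-1],[0.075,-0.095,-0.075,0,-1],[0.095,-0.12,-0.075,0,-1]])

```text
time_s: 7.72
tool_pos: [0.5544, -0.2741, 0.2384]
orientation: [0.998, 0.066, -0.001, -0.001]
wrist_force: [-0.9, 0.3, -0.6]
finger_gap: -0.0001
gripper_force: 0.0
```

Request:
drive_tool(steps=[[0.015,-0.02,0,0,-1],[0.03,-0.045,0,0,-1],[0.045,-0.065,0,0,-1],[0.053,-0.074,0,0,-1],[0.054,-0.076,0,0,-1],[0.054,-0.076,0,0,-1],[0.054,-0.076,0,0,-1]])

```text
time_s: 8.3
tool_pos: [0.5976, -0.1944, 0.2397]
orientation: [0.998, 0.066, -0.001, 0.0]
wrist_force: [0.3, 0.3, 0.9]
finger_gap: -0.0
gripper_force: 0.0
```

```bash
python3 -c "
from h import *
cup()"
```

```text
cup -0.1194 -0.0291 z 0.2397 yaw-q -0.0011 Fx_c 0.35 t 8.3 gap -1.1199904852705043e-05
```

Request:
drive_tool(steps=[[0.002,0,0.01,0,-1],[0.002,0,0.025,0,-1],[0.002,0,0.04,0,-1],[0.002,0,0.055,0,-1],[0.002,0,0.065,0,-1],[0.002,0,0.07,0,-1],[0.002,0,0.07,0,-1],[0.002,0,0.07,0,-1]])

```text
time_s: 8.97
tool_pos: [0.6002, -0.1938, 0.1703]
orientation: [0.998, 0.066, 0.0, 0.0]
wrist_force: [-0.5, 0.2, 1.4]
finger_gap: 0.0003
gripper_force: 0.0
```

```bash
python3 -c "
from h import *
cup()
x0,y0=-.1174,-.0291
for t in np.arange(.466,1.56,.1):
  r,d=.14,.014+0*t
  X=np.array([-.082-r*np.sin(t)+d*np.cos(t),.11-r*np.cos(t)-d*np.sin(t)]);print(round(t,2),np.round([X[0]-x0,-(X[1]-y0)],3))
"
```

```text
cup -0.1167 -0.0288 z 0.1703 yaw-q -0.0012 Fx_c -0.43 t 8.9667 gap 0.00027357070486146547
0.47 [-0.015 -0.008]
0.57 [-0.028 -0.013]
0.67 [-0.04 -0.02]
0.77 [-0.052 -0.028]
0.87 [-0.062 -0.038]
0.97 [-0.072 -0.048]
1.07 [-0.08  -0.059]
1.17 [-0.088 -0.071]
1.27 [-0.094 -0.084]
1.37 [-0.099 -0.097]
1.47 [-0.102 -0.111]
```

Request:
drive_tool(steps=[[-0.007,-0.003,0,0,-1],[-0.015,-0.008,0,0,-1],[-0.022,-0.01,0,0,-1],[-0.028,-0.013,0,0,-1],[-0.034,-0.016,0,0,-1],[-0.04,-0.02,0,0,-1],[-0.046,-0.024,0,0,-1],[-0.052,-0.028,0,0,-1],[-0.057,-0.033,0,0,-1],[-0.062,-0.038,0,0,-1]])

```text
time_s: 9.8
tool_pos: [0.5333, -0.1633, 0.1704]
orientation: [0.998, 0.066, 0.0, 0.0]
wrist_force: [0.7, 0.6, 1.1]
finger_gap: 0.0
gripper_force: 0.5
```

Request:
drive_tool(steps=[[-0.005,-0.005,0,0,-1],[-0.01,-0.01,0,0,-1],[-0.014,-0.015,0,0,-1],[-0.018,-0.021,0,0,-1],[-0.022,-0.027,0,0,-1],[-0.026,-0.033,0,0,-1],[-0.029,-0.039,0,0,-1],[-0.032,-0.046,0,0,-1],[-0.034,-0.052,0,0,-1],[-0.036,-0.057,0,0,-1]])

```text
time_s: 10.63
tool_pos: [0.4901, -0.1111, 0.1703]
orientation: [0.998, 0.066, -0.0, -0.0]
wrist_force: [0.6, 0.2, 0.7]
finger_gap: 0.0002
gripper_force: 0.5
```

Request:
drive_tool(steps=[[-0.001,-0.004,0,0,-1],[-0.002,-0.008,0,0,-1],[-0.003,-0.012,0,0,-1],[-0.003,-0.015,0,0,-1],[-0.003,-0.017,0,0,-1],[-0.003,-0.018,0,0,-1],[-0.003,-0.018,0,0,-1]])

```text
time_s: 11.22
tool_pos: [0.4849, -0.0942, 0.1702]
orientation: [0.998, 0.066, -0.0, -0.0]
wrist_force: [-0.1, -0.3, 0.4]
finger_gap: -0.0001
gripper_force: 0.2
```

```bash
python3 -c "
from h import *
cup();b=shot('top')['color'][110:250,290:430]
cv2.imwrite('pics/z5.png',cv2.resize(b,None,fx=3,fy=3)[:,:,::-1])"
```

```text
cup -0.2178 0.0852 z 0.1702 yaw-q -0.0003 Fx_c -0.16 t 11.2167 gap -0.00011244437539555184
```

View pics/z5.png

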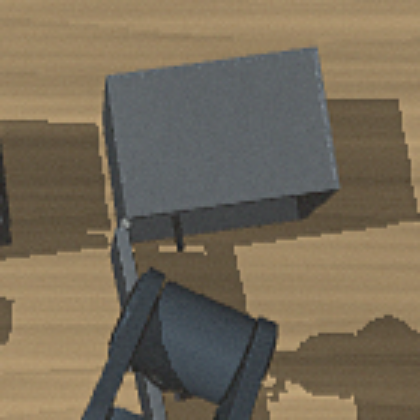

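The door now stands about square, running from (125,222) to (155,410) in the crop. I'll back the finger off the door, lift clear and check.

Request:
drive_tool(steps=[[0,0.008,0,0,-1],[0,0.02,0,0,-1],[0,0.03,0,0,-1],[0,0.035,0,0,-1],[0,0.035,-0.02,0,-1],[0,0.035,-0.05,0,-1],[0,0.035,-0.08,0,-1],[0,0.05,-0.1,0,-1],[0,0.08,-0.11,0,-1],[0,0.11,-0.11,0,-1]])

```text
time_s: 12.1
tool_pos: [0.5012, -0.2053, 0.2838]
orientation: [0.998, 0.067, 0.003, 0.002]
wrist_force: [1.2, 0.6, -0.5]
finger_gap: 0.0001
gripper_force: 0.0
```

Request:
drive_tool(steps=[[0,0.03,0,0,-1],[0,0.06,0,0,-1],[0,0.09,0,0,-1],[0,0.12,0,0,-1],[0,0.15,0,0,-1],[0,0.165,0,0,-1],[0,0.17,0,0,-1],[0,0.17,0,0,-1],[0,0.17,0,0,-1]])

```text
time_s: 12.85
tool_pos: [0.5216, -0.3715, 0.2798]
orientation: [0.998, 0.066, -0.0, -0.001]
wrist_force: [-0.4, 0.0, 0.6]
finger_gap: 0.0001
gripper_force: 0.0
```

```bash
python3 -c "
from h import *
cup();b=shot('top')['color'][100:270,150:480]
cv2.imwrite('pics/z6.png',cv2.resize(b,None,fx=2.4,fy=2.4)[:,:,::-1])"
```

```text
cup -0.2182 -0.1945 z 0.2798 yaw-q -0.0011 Fx_c -0.42 t 12.85 gap 7.626485409834812e-05
```

View pics/z6.png

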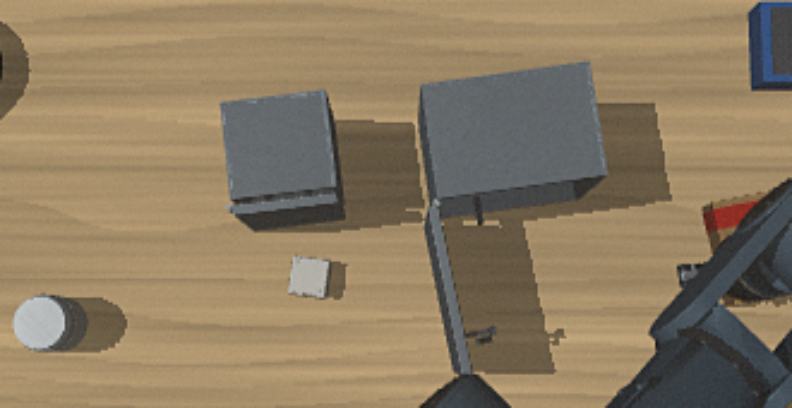

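The wide door stands square, from (435,205) to (465,370). The narrow door is shut, the tin and junction box haven't moved, and the arm is clear.

```bash
python3 -c "
from station import robot
print(robot.hand_in())"
```

```text
the job is handed in; nothing more can be done
None
```

The wide cupboard's door was pressed, sprang ajar by itself and was pushed open to about square. The narrow cupboard stayed shut, the loose items were left alone, and the job was handed in at about 13 s; no verdict came back.

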